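# Sort two inspected housings and hold one down in the test jig at three clicks

## Robot

A 7-joint arm with a two-finger parallel gripper is mounted at the origin on the work surface. World frame = base frame: x ahead of the robot, y to its left, z up, the work surface at z = 0. Lengths are in m, angles in rad, forces in N, time in s.
With the tool pointing down it reaches from about 0.425 to 0.925 m from the base axis. Payload 6.8 kg.
Tool frame: the origin (TCP) lies midway between the tips of the shut fingers; the grasp point (between the pads) lies 19 mm behind it; x points along the fingers, y is the direction in which the jaws open and shut, and the axes are right-handed (so a half turn about x gives the same grasp; the last joint's range is limited). The gripper opens to 85 mm and grips with 20 to 120 N. Pads are 22 mm wide; open, the fingers measure 114 mm over their backs; the gripper's body (76 mm by 85 mm) begins 54 mm behind the grasp point. The pads swing forward as they close: fully open they stand 13 mm farther back than shut.
Start: joints at [1.241, 0.477, 0.022, 1.555, -0.011, 1.109, -0.083], TCP at [0.148, -0.658, 0.231] pointing down, gripper open.
Joint ranges: [-2.96, 2.96], [-0.34, 2.1], [-1.41, 1.46], [0.24, 2.44], [-1.37, 4.51], [0.17, 1.92], [-2.96, 2.96]. Speed limits (rad/s): [2.39, 2.39, 3.14, 3.14, 3.14, 3.14, 3.14].

## Interface

Orientations are given as a rotation vector (axis times angle).
In Python, from bench import r, viewer, nets gives the robot as it stands.
- The arm moves only by the shell command python3 -m pendant 'ROWS' [FORCE]. ROWS is JSON, one flat list of numbers, 5 for each row, row after row: the finger opening in mm, from 0 to 85.4, then the shift along the tool's x, y, z in mm, then the turn about the tool's x in rad. A call has 1 to 20 rows; each row shifts and turns the commanded pose from where the row before left it, along the tool's axes as they then stand; what a row does not reach is not made up. A row lasts 1/8 s, in which the tool goes at most 62.5 mm and 10.7 degrees, less where a joint would pass 70% of its speed; a pose out of reach is approached as far as the arm can. A call with a gripper value outside its range is refused whole. The fingers move at their own pace and stop on an object; FORCE is the grip in N (left out, the last holds). Time passes only in rows, so rows that do not move let the fingers close. It gives the time, the measured TCP pose, the force and the opening at its end, in the units of the state.
- r.get_obs(): the state, without advancing time (a new reading comes with each control period).
- viewer.grab_frame(name): name is "scene" or "top" or "wrist"; returns (picture, depth): 400x640x3 uint8, red, green, blue; 400x640 float32, m along the optical axis (not along the pixel's ray), 0 where there is no reading.
- viewer.calibration(name): a dict with "mtx" (3x3 intrinsics, pixels), "world_to_cam" (4x4, takes a point from world to camera coordinates). Camera axes: x right, y up, looking along -z (the intrinsics and any distortion apply to the point x, -y, -z); pixel columns grow to the right and rows downward; lengths in m; the calibration is good to about 2 mm. A picture is of the moment at which its call begins: read the wrist's pose just before it. calibration takes no time and is no camera call; for the wrist camera it gives the pose at the moment of the call.
- r.hand_in(): hands the job in, once; it reports no verdict.
Trained networks look in the newest picture that a camera, given by its name, has taken for a name from the list of things; names that differ only in an ending like _2 or _b are one class to them, and where a whole thing is asked for, a point or a joint stands for the part that bears it (a point fixed in the world has none). Each returns a list of dicts, best first, with "score" (0 to 1); they miss things now and then, are a little off and sometimes report something else, mostly with a low value. They report only what shows in the picture. A call takes as long as a camera call. They do not tell look-alikes from the thing itself.
- nets.look_for(name, camera): "location" ([x, y, z] in m, in world coordinates, good to about 4 mm: the middle of the surface that is visible of it).
- nets.silhouettes(name, camera): "mask" (400x640 bool, what is visible of it).
The state is a dict: "clock": time; "joints": joint angles; "qvel": joint speeds; "tau": joint torques, N m; "tcp_pos": TCP position; "orientation": TCP orientation; "contact_force": force on the tool from outside, world axes, zero at the start; "moment": the same for the moment, N m; "grip_width": finger opening in m.
Only numpy, scipy, OpenCV 4.12 (cv2) and the standard library are available. Lean on these libraries where they do the work, as an engineer would, in place of code of your own. Each camera call takes 0.05 s, during which the arm holds its last target. There are 200 camera calls.

## Task

Put the black housing with the red dot into the red reject tray and seat the one with the green dot flat in the white nest of the blue test jig. Then take the jig's lever by its handle and swing it down onto that housing, feeling the ratchet, to the third click and no further. Finish while holding: keep the lever held down at the third click, as it springs back up if let go; leave the two unmarked housings and the air gun where they are.

Things in the scene. Friction and masses are not known exactly. Their poses are not given: they have to be found in the camera images.
- housing_red: black plastic housing, a block 56 (its x) x 40 (its y) x 24 mm high with two round cell wells in its top; origin at the centre of its underside; it looks the same turned half round. Red dot (17 mm) on the middle of its top: a reject.
- housing_green: black plastic housing, a block 56 (its x) x 40 (its y) x 24 mm high with two round cell wells in its top; origin at the centre of its underside; it looks the same turned half round. Green dot (17 mm) on the middle of its top: passed, goes into the jig.
- housing_plain1: black plastic housing, a block 56 (its x) x 40 (its y) x 24 mm high with two round cell wells in its top; origin at the centre of its underside; it looks the same turned half round. No dot: not yet inspected, stays.
- housing_plain2: black plastic housing, a block 56 (its x) x 40 (its y) x 24 mm high with two round cell wells in its top; origin at the centre of its underside; it looks the same turned half round. No dot: not yet inspected, stays.
- air_gun: orange air blow gun lying on the bench, about 200 x 90 x 22 mm, stays; origin under its body.
- tray_in (a point): centre of the inner floor (4 mm above the bench) of the red open reject tray: inside 252 (x) x 192 (y) mm, walls 4 mm thick, rim 75 mm above the bench; the tray is fixed.
- nest (a point): centre of the floor (20 mm above the bench) of the jig's white nest: four corner stops, 8 mm high, bound a pocket 62 (its x) x 46 (its y) mm for a housing, long side along x, open at the sides between the stops. The jig (aluminium base 270 x 130 x 12 mm, blue cheeks) is fixed; its x points from the nest towards the pivot, so the lever comes down towards -x.
- pivot (a point): the lever's hinge axis at mid width, 85 mm above the bench, 113 mm from the nest along the jig's +x; axes as the nest's: the hinge lies along y.
- lever (a joint): angle of the steel lever (two arms 98 mm apart, handle bar across the end, spring foot between): 0 upright, positive down over the nest, 1.571 level, stop at 1.80. It starts leaning back and stays put while upright. The foot meets a seated housing at about 1.41; from there its spring pushes back, in the middle of the third notch with 4 to 10 N at the handle. Let go, the lever springs back up.
- handle (a point): middle of the handle bar, 200 mm from the pivot: a black rubber-covered round bar, 18 mm thick, 90 mm free length between the arms, along the jig's y. It can be pinched from above and led down the whole way with the gripper kept upright, turning in the fingers.
- notch3 (a point): third notch of the steel quadrant on the lever's tail, 54.5 mm from the pivot on the side away from the handle; notches 0.1 rad apart (20 mm at the handle). Each tooth pressed past the spring pawl is a click: the push at the handle rises 3 to 10 N, then drops 4 to 7 N within 6 mm. No teeth before the first click. The pawl clicks but does not lock.
- pawl_bracket: brass bracket of the spring pawl (4 mm ball) at the quadrant, at the jig's +x end; origin at the ball, axes the jig's. Clamped at a height that differs from jig to jig (83.5 to 90 mm above the bench): the third click comes at a lever angle of 1.48 to 1.61, the others 0.1 apart. In the middle of the notch after the third click, notch3 is level with this origin.
There are look-alikes about, which are no part of the job. Leave any brown look-alike of the housing_red alone.

How it is judged:
By the outcome, as a careful person would: the job done as asked, in the order asked, and still so for the second after the job is handed in, while the arm keeps its last pose, push and grip.
It also fails if it takes over 72 s, if anything falls off the work surface, if the arm or the gripper's body presses on something with over 40 N, if the wrist force passes 120 N, or if a joint passes its speed limit or range.

## Working session

There is one attempt and no reset: what is moved stays moved. The work goes in short steps, Python scripts to look and compute and a shell command to move; the robot and the scene stay as the last step left them, time stands still between calls to the robot, and variables do not carry over. Pictures are saved under pics/ and viewed, about 8 in all and at most 12, crops included, and the job is handed in when it is done.

```bash
ls; mkdir -p pics; python3 - <<'E'
from bench import r,viewer,nets
import cv2,numpy as np
o=r.get_obs();print({k:np.round(v,3) for k,v in o.items()})
ims=[]
for c in("scene","top"):
    p,d=viewer.grab_frame(c);cv2.imwrite(f"pics/{c}0.png",p[:,:,::-1])
    np.savez(f"{c}0.npz",p=p,d=d,**viewer.calibration(c))
for n in("housing_red","housing_green","housing_plain1","air_gun","tray_in","nest","pivot","lever","handle","notch3","pawl_bracket"):
    for c in ("top","scene"):
        print(n,c,[(np.round(x["location"],3).tolist(),round(x["score"],2)) for x in nets.look_for(n,c)][:6])
E
```

```text
pics
{'clock': np.float64(0.0), 'joints': array([ 1.241,  0.478,  0.022,  1.556, -0.012,  1.109, -0.083]), 'qvel': array([ 0.   ,  0.   , -0.   , -0.002, -0.002, -0.   ,  0.002]), 'tau': array([-1.0000e-03, -5.9645e+01,  1.6080e+00, -2.8120e+01,  1.2000e-02,
        9.0000e-03, -0.0000e+00]), 'tcp_pos': array([ 0.148, -0.658,  0.23 ]), 'orientation': array([ 2.105,  0.236, -2.105]), 'contact_force': array([ 0.605,  0.409, -0.598]), 'moment': array([-0.023,  0.053, -0.068]), 'grip_width': np.float64(0.085)}
housing_red top [([0.555, -0.172, 0.026], 0.89), ([0.327, -0.093, 0.022], 0.86), ([0.648, -0.175, 0.022], 0.83), ([0.722, -0.295, 0.025], 0.76)]
housing_red scene [([0.651, -0.166, 0.024], 0.8), ([0.721, -0.289, 0.024], 0.76), ([0.559, -0.162, 0.026], 0.7), ([0.335, -0.088, 0.026], 0.54), ([0.756, -0.046, 0.017], 0.36)]
housing_green top [([0.574, -0.061, 0.024], 0.58)]
housing_green scene [([0.624, 0.155, 0.01], 0.68), ([0.592, -0.054, 0.024], 0.51)]
housing_plain1 top [([0.439, -0.056, 0.025], 0.67), ([0.443, -0.158, 0.028], 0.65)]
housing_plain1 scene [([0.446, -0.049, 0.026], 0
[... 261 characters left out ...]
[0.597, 0.13, 0.019], 0.8), ([0.756, -0.059, 0.022], 0.5)]
nest scene [([0.623, 0.155, 0.011], 0.88)]
pivot top [([0.601, 0.131, 0.018], 0.6), ([0.635, 0.128, 0.21], 0.24)]
pivot scene [([0.625, 0.154, 0.012], 0.92), ([0.651, 0.149, 0.206], 0.7)]
lever top [([0.638, 0.133, 0.206], 0.78)]
lever scene [([0.651, 0.149, 0.209], 0.61)]
handle top [([0.636, 0.129, 0.208], 0.87), ([0.575, -0.06, 0.025], 0.42)]
handle scene [([0.644, 0.148, 0.208], 0.67)]
notch3 top [([0.64, 0.132, 0.206], 0.83)]
notch3 scene [([0.653, 0.143, 0.207], 0.86), ([0.499, -0.416, 0.027], 0.28)]
pawl_bracket top [([0.639, 0.128, 0.204], 0.62), ([0.691, 0.127, 0.096], 0.58)]
pawl_bracket scene [([0.69, 0.128, 0.091], 0.56)]
```

View pics/top0.png

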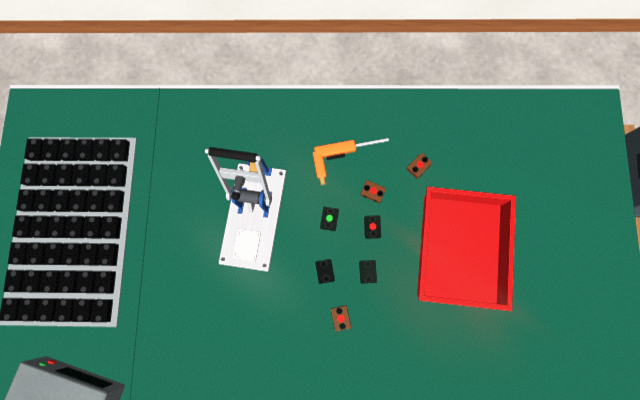

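View pics/scene0.png

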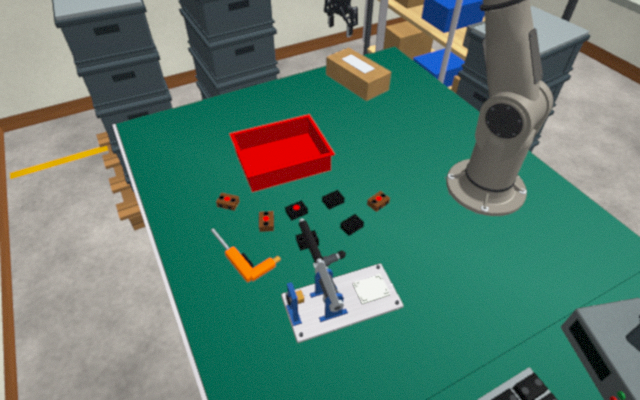

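```bash
cat > h.py <<'E'
import numpy as np,cv2
from bench import r,viewer,nets
from scipy.spatial.transform import Rotation as R
def cloud(d,K,W):
    v,u=np.mgrid[:d.shape[0],:d.shape[1]]
    x=(u-K[0,2])/K[0,0]*d; y=(v-K[1,2])/K[1,1]*d
    P=np.stack([x,-y,-d,np.ones_like(d)],-1)@np.linalg.inv(W).T
    return P[...,:3]
def shot(c):
    cal=viewer.calibration(c);p,d=viewer.grab_frame(c);return p,cloud(d,cal["mtx"],cal["world_to_cam"]),d,cal
def rect(Q):
    (cx,cy),(w,h),a=cv2.minAreaRect((Q[:,:2]*1000).astype(np.float32))
    if w<h:w,h,a=h,w,a+90
    return [round(float(k),1) for k in(cx,cy,w,h,(a+90)%180-90)]
def dpose():
    o=r.get_obs();M=R.from_rotvec(o["orientation"]).as_matrix();return o,M
def rows(target,yaw_y=None):
    """mm in tool axes from the present pose to target TCP; turn about x to bring tool y to the direction yaw_y (world, rad, mod pi)"""
    o,M=dpose();t=(M.T@(np.array(target)-o["tcp_pos"]))*1000;s=None
    if yaw_y is not None:
        y=M.T@np.array([np.cos(yaw_y),np.sin(yaw_y),0]);s=np.arctan2(y[2],y[1]);s=(s+np.pi/2)%np.pi-np.pi/2
    return np.round(t,1),s
E
python3 - <<'E'
from h import *
z=np.load("top0.npz");print(z.files,z["mtx"])
P=cloud(z["d"],z["mtx"],z["world_to_cam"]);p=z["p"].astype(int)
for n,(u,v) in dict(red=(372,227),green=(329,218)).items():
    m=np.zeros(p.shape[:2],bool);m[v-18:v+19,u-18:u+19]=1
    m&=(P[...,2]>.014)&(P[...,2]<.04)
    print(n,m.sum(),rect(P[m]),np.median(P[m][:,2]))
m=np.zeros(p.shape[:2],bool);m[100:290,200:300]=1
b=m&(abs(P[...,2]-.012)<.006)&(p.min(2)>120);print("base",b.sum(),rect(P[b]))
b=m&(P[...,2]>.185);print("handle",b.sum(),rect(P[b]),P[b].mean(0),P[b].max(0))
m[:]=0;m[225:268,228:268]=1
b=m&(P[...,2]>.017)&(P[...,2]<.04);print("nest",b.sum(),rect(P[b]),np.percentile(P[b][:,2],[5,50,95]))
m[:]=0;m[180:315,415:520]=1
b=m&(P[...,2]>.06)&(p[...,0]>120);print("tray",rect(P[b]))
print(rows([.555,-.172,.25],0),dpose()[1].round(2))
E
```

```text
['p', 'd', 'mtx', 'world_to_cam'] [[425.96676483   0.         329.53639809]
 [  0.         425.96676483 209.70176462]
 [  0.           0.           1.        ]]
red 358 [556.8, -171.0, 56.1, 41.3, 2.6] 0.024655817359009347
green 346 [576.8, -59.9, 55.9, 40.7, -8.8] 0.024641471795203596
base 3031 [583.3, 139.4, 271.4, 130.2, -7.9]
handle 1358 [533.3, 43.8, 388.1, 98.7, 36.5] [0.63023232 0.11935314 0.28430527] [0.67330957 0.18508731 1.09752916]
nest 704 [500.9, 143.9, 107.1, 93.6, 7.2] [0.01784056 0.0210698  0.0279193 ]
tray [510.2, -302.2, 404.1, 277.3, 84.9]
(array([ -18.7, -385.1, -503.6]), np.float64(-1.348961428536822)) [[ 0.    0.22 -0.98]
 [-0.   -0.98 -0.22]
 [-1.    0.   -0.  ]]
```

```bash
python3 - <<'E'
from h import *
print(rows([.557,-.171,.18],np.radians(92.6)))
E
```

```text
(array([  51.3, -385.7, -505.7]), np.float64(0.17645633812871964))
```

```bash
python3 -m pendant '[85,0,-27.5,-36.1,0, 85,0,-27.5,-36.1,0, 85,0,-27.5,-36.1,0, 85,0,-27.5,-36.1,0, 85,0,-27.5,-36.1,0, 85,0,-27.5,-36.1,0, 85,0,-27.5,-36.1,0, 85,0,-27.5,-36.1,0, 85,0,-27.5,-36.1,0, 85,0,-27.5,-36.1,0, 85,8,-27.5,-36.1,0, 85,15,-27.5,-36.1,0, 85,15,-27.5,-36.1,0, 85,13,-27.5,-36.1,0, 85,0,0,0,0.176, 85,0,0,0,0]' 40
python3 - <<'E'
from h import *
p,P,d,cal=shot("wrist");cv2.imwrite("pics/w1.png",p[:,:,::-1])
m=(P[...,2]>.016)&(P[...,2]<.035)&(d>0)
n,l,s,c=cv2.connectedComponentsWithStats(m.astype(np.uint8))
for i in range(1,n):
    if s[i,4]>400: print(s[i],rect(P[l==i]),p[l==i].mean(0).round())
print(np.linalg.inv(cal["world_to_cam"])[:3,3])
print(rows([.557,-.171,.1],np.radians(92.6)))
E
```

```text
clock: 3.2
tcp_pos: [0.557, -0.1714, 0.1802]
orientation: [2.197, 0.052, -2.197]
contact_force: [-0.2, -0.4, -0.4]
grip_width: 0.0851
[  0   0  54  30 895] [705.0, 116.7, 50.0, 22.1, 82.1] [ 57.  91. 141.]
[ 170    0   37   62 1269] [697.0, -40.7, 54.0, 25.3, 11.6] [232. 150.  74.]
[ 424    0   75   54 2350] [721.6, -296.6, 56.8, 40.6, -43.1] [127.  74.  53.]
[ 296   56   66   62 2333] [651.0, -175.1, 55.6, 41.4, 66.4] [127.  79.  58.]
[  50   76   27   69 1105] [614.9, 98.6, 69.7, 13.4, -7.7] [ 49.  75. 113.]
[ 416  105   49  146 1175] [558.1, -301.4, 166.3, 2.4, -6.1] [122.  28.  29.]
[ 506  116  134  212 3474] [529.3, -477.0, 286.4, 126.6, 24.9] [122.  27.  29.]
[ 201  125   43   57 1975] [578.1, -62.6, 55.8, 40.9, -8.8] [37. 56. 41.]
[ 303  151   38   50 1774] [558.0, -172.8, 55.5, 41.5, 2.0] [60. 42. 42.]
[   7  169   69   71 3513] [507.6, 148.0, 76.9, 62.3, -7.9] [225. 226. 224.]
[199 238  36  24 436] [460.5, -49.8, 40.4, 23.1, -77.8] [42. 44. 44.]
[ 290  243   34   42 1350] [444.3, -160.4, 55.4, 39.9, 3.2] [59. 61. 61.]
[237 314  35  37 906] [333.3, -93.0, 51.4, 40.8, 13.3] [144.  98.  78.]
[ 0.63621763 -0.16795675  0.32259816]
(array([80.4, -1.1, -0.3]), np.float64(0.0034002368653460735))
```

View pics/w1.png

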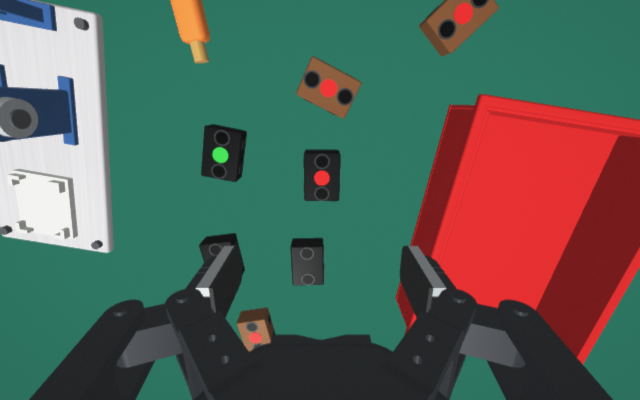

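```bash
python3 -m pendant '[85,50,0,0,0, 85,50,0,0,0, 85,40,0,0,0, 85,25,0,0,0, 85,12,0,0,0, 85,0,0,0,0, 30,0,0,0,0, 30,0,0,0,0, 30,0,0,0,0, 30,0,0,0,0, 30,0,0,0,0, 30,0,0,0,0]' 40
```

```text
clock: 4.75
tcp_pos: [0.5576, -0.1719, 0.0044]
orientation: [2.2, 0.05, -2.196]
contact_force: [-1.1, 1.6, 7.3]
grip_width: 0.0392
```

```bash
python3 -m pendant '[30,-20,0,0,0, 30,-50,0,0,0, 30,-55,0,0,0, 30,-5,20,5,0, 30,0,40,11,0, 30,0,45,12,0, 30,0,45,12,0, 30,0,45,12,0, 30,0,33,9,0, 30,10,11,3,0, 30,45,0,0,0, 30,45,0,0,0, 30,20,0,0,0, 30,0,0,0,0]'
```

```text
clock: 6.5
tcp_pos: [0.5036, -0.4118, 0.0123]
orientation: [2.197, 0.054, -2.201]
contact_force: [0.6, 0.2, 0.2]
grip_width: 0.0387
```

```bash
python3 -m pendant '[30,3,0,0,0, 85,0,0,0,0, 85,0,0,0,0, 85,0,0,0,0, 85,0,0,0,0, 85,-30,0,0,0, 85,-60,0,0,0, 85,-60,0,0,0, 85,-20,0,0,0, 85,0,0,0,0]'
python3 - <<'E'
from h import *
p,P,d,cal=shot("wrist");cv2.imwrite("pics/w2.png",p[:,:,::-1])
print([np.round(x["location"],3) for x in nets.look_for("housing_red","wrist")])
t,s=rows([.5775,-.0618,.18],np.radians(90-8.8));print(t,s)
E
```

```text
clock: 7.75
tcp_pos: [0.5044, -0.4139, 0.1816]
orientation: [2.2, 0.048, -2.195]
contact_force: [-0.6, -0.1, -0.1]
grip_width: 0.085
[array([ 0.338, -0.101,  0.023]), array([ 0.649, -0.187,  0.025]), array([ 0.51 , -0.414,  0.028])]
[  -1.2 -347.2  -90.7] 0.19944470845677076
```

View pics/w2.png

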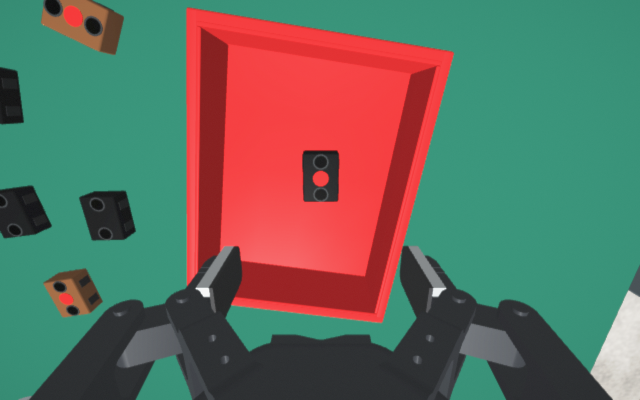

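```bash
python3 -m pendant '[85,0,-25,-7,0, 85,0,-45,-12,0, 85,0,-45,-12,0, 85,0,-45,-12,0, 85,0,-45,-12,0, 85,0,-45,-12,0, 85,0,-45,-12,0, 85,0,-37,-9,0, 85,0,-15,-3,0, 85,0,0,0,0.1, 85,0,0,0,0.1, 85,0,0,0,0]'
python3 - <<'E'
from h import *
p,P,d,cal=shot("wrist")
m=(P[...,2]>.016)&(P[...,2]<.035)&(d>0)
n,l,s,c=cv2.connectedComponentsWithStats(m.astype(np.uint8))
for i in range(1,n):
    if s[i,4]>400: print(s[i],rect(P[l==i]),p[l==i].mean(0).round())
print(rows([.5775,-.0618,.005],np.radians(90-8.8)))
E
```

```text
clock: 9.35
tcp_pos: [0.578, -0.064, 0.179]
orientation: [-2.139, 0.167, 2.144]
contact_force: [0.4, 0.7, -0.3]
grip_width: 0.085
[ 241    0   55   95 2414] [715.2, -33.1, 83.8, 50.7, -13.4] [237. 152.  74.]
[ 506    0   59   32 1116] [702.4, -285.5, 48.5, 25.0, 78.8] [98. 69. 48.]
[ 384   65   67   54 2392] [650.6, -174.8, 55.9, 40.8, 66.6] [122.  74.  54.]
[ 96  72  56  24 729] [705.6, 120.0, 57.0, 21.9, 81.1] [ 64. 100. 154.]
[ 508   79   57  222 2926] [512.2, -296.5, 259.9, 4.5, -5.7] [118.  27.  29.]
[159 135  23  62 699] [615.0, 98.7, 69.6, 13.0, -7.3] [ 54.  82. 125.]
[ 300  152   37   50 1803] [578.3, -61.9, 55.7, 40.1, -8.1] [43. 62. 47.]
[ 609  167   31   53 1364] [504.8, -405.2, 56.9, 27.7, 1.3] [39. 28. 29.]
[ 127  228   63   58 2846] [507.9, 148.3, 76.6, 61.3, -8.0] [229. 230. 228.]
[ 306  256   43   47 1296] [444.1, -52.8, 57.0, 40.7, 10.0] [64. 66. 66.]
[553 285  87  15 886] [376.1, -387.9, 123.6, 3.3, 84.5] [120.  27.  28.]
(array([174.3,  -2. ,   0.6]), np.float64(1.92161050200923e-05))
```

```bash
python3 -m pendant '[85,50,-2,0,0, 85,50,0,0,0, 85,40,0,0,0, 85,25,0,0,0, 85,10,0,0,0, 85,0,0,0,0, 30,0,0,0,0, 30,0,0,0,0, 30,0,0,0,0, 30,0,0,0,0, 30,0,0,0,0, 30,-20,0,0,0, 30,-50,0,0,0, 30,-55,0,0,0, 30,0,0,0,0]' 40
python3 - <<'E'
from h import *
a=np.radians(-7.95);ex=np.array([np.cos(a),np.sin(a)]);ey=np.array([-ex[1],ex[0]]);N=np.array([.5078,.1482])
for c in("top","scene"):
    z=np.load(c+"0.npz");P=cloud(z["d"],z["mtx"],z["world_to_cam"]);p=z["p"].astype(int)
    X=(P[...,:2]-N)@ex;Y=(P[...,:2]-N)@ey;Z=P[...,2]
    m=(abs(Y)<.065)&(X>.05)&(X<.3)&(Z>.1)&(Z<.32)&(z["d"]>0)
    for lo in np.arange(.1,.32,.02):
        k=m&(Z>lo)&(Z<=lo+.02)
        if k.sum()>5:
            kk=k&(abs(Y)<.04);dark=kk&(p.max(2)<70)
            print(c,round(lo,2),k.sum(),"X",np.percentile(X[k],[2,50,98]).round(3),"Y",np.percentile(Y[k],[2,50,98]).round(3),"dark",dark.sum(),X[dark].mean().round(4) if dark.sum() else 0,Z[dark].max().round(4) if dark.sum() else 0)
print(dpose()[0]["joints"].round(3));print(rows([.5078,.1482,.13],np.radians(90-7.95)))
E
```

```text
clock: 11.28
tcp_pos: [0.5826, -0.0607, 0.1362]
orientation: [-2.152, 0.165, 2.13]
contact_force: [0.9, -0.1, -1.3]
grip_width: 0.0392
top 0.1 218 X [0.097 0.111 0.195] Y [-0.051 -0.01   0.053] dark 10 0.1254 0.1179
top 0.12 49 X [0.111 0.115 0.201] Y [-0.051  0.046  0.053] dark 0 0 0
top 0.14 50 X [0.115 0.119 0.131] Y [-0.051  0.047  0.054] dark 0 0 0
top 0.16 47 X [0.119 0.123 0.133] Y [-0.051 -0.044  0.054] dark 0 0 0
top 0.18 162 X [0.114 0.127 0.144] Y [-0.051 -0.008  0.052] dark 6 0.1171 0.1998
top 0.2 504 X [0.079 0.131 0.143] Y [-0.05   0.001  0.05 ] dark 71 0.0901 0.2162
top 0.22 66 X [0.132 0.137 0.149] Y [-0.051  0.047  0.054] dark 0 0 0
top 0.24 62 X [0.137 0.141 0.152] Y [-0.051  0.047  0.054] dark 0 0 0
top 0.26 60 X [0.14  0.144 0.152] Y [-0.051 -0.044  0.055] dark 5 0.145 0.28
top 0.28 461 X [0.145 0.152 0.161] Y [-0.051  0.001  0.055] dark 345 0.1515 0.293
scene 0.1 132 X [0.099 0.126 0.206] Y [-0.033  0.023  0.056] dark 0 0 0
scene 0.12 96 X [0.116 0.196 0.206] Y [-0.016  0.014  0.056] dark 0 0 0
scene 0.14 37 X [0.119 0.127 0.136] Y [0.052 0.054 0.056] dark 0 0 0
scene 0.16 34 X [0.123 0.13  0.14 ] Y [0.053 0.054 0.056] dark 0 0 0
scene 0.18 80 X [0.091 0.133 0.148] Y [-0.004  0.013  0.056] dark 4 0.1204 0.1997
scene 0.2 209 X [0.081 0.11  0.146] Y [-0.004  0.007  0.056] dark 39 0.0886 0.2125
scene 0.22 41 X [0.136 0.144 0.153] Y [0.053 0.055 0.056] dark 0 0 0
scene 0.24 47 X [0.14  0.149 0.157] Y [0.053 0.054 0.056] dark 0 0 0
scene 0.26 59 X [0.145 0.155 0.164] Y [-0.036  0.054  0.058] dark 5 0.1637 0.2799
scene 0.28 406 X [0.148 0.157 0.164] Y [-0.047  0.009  0.056] dark 284 0.1567 0.2916
[ 0.168  0.444 -0.22   1.857  0.127  0.845 -1.839]
(array([   5.3, -194.9,  106.1]), np.float64(-0.015664658099185047))
```

```bash
python3 -m pendant '[30,0,0,0,-0.175, 30,0,0,0,-0.175, 30,0,0,0,-0.175, 30,0,0,0,-0.175, 30,0,0,0,-0.175, 30,0,0,0,-0.175, 30,0,0,0,-0.175, 30,0,0,0,-0.175, 30,0,0,0,-0.175, 30,0,0,0,-0.175, 30,0,0,0,-0.175, 30,0,0,0,-0.175, 30,0,0,0,-0.175, 30,0,0,0,-0.175, 30,0,0,0,-0.175, 30,0,0,0,-0.175, 30,0,0,0,-0.175, 30,0,0,0,-0.175, 30,0,0,0,-0.007, 30,0,0,0,0]'
python3 - <<'E'
from h import *
print(dpose()[0]["joints"].round(3));print(rows([.5078,.1482,.13],np.radians(90-7.95)))
p,P,d,cal=shot("wrist");cv2.imwrite("pics/w3.png",p[:,:,::-1])
E
```

```text
clock: 13.78
tcp_pos: [0.5788, -0.0607, 0.1301]
orientation: [0.111, 1.568, -0.112]
contact_force: [-0.2, -0.5, -0.5]
grip_width: 0.039
[ 0.684  0.622 -0.935  1.827  0.591  1.     0.93 ]
(array([ 1.000e-01,  1.968e+02, -9.990e+01]), np.float64(-0.003240932482714065))
```

View pics/w3.png

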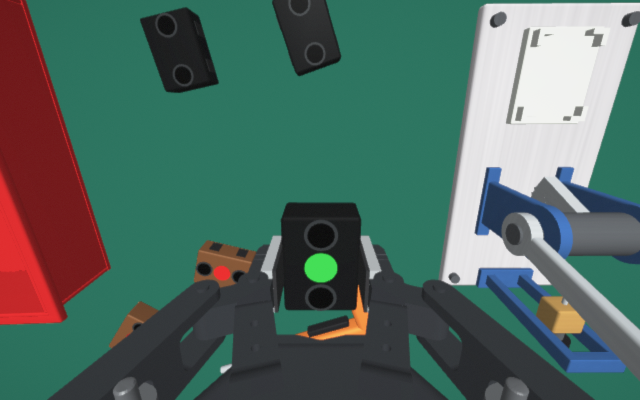

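```bash
python3 -m pendant '[30,0,0,-20,0, 30,0,5,-40,0, 30,0,25,-35,0, 30,0,40,-5,0, 30,0,40,0,0, 30,0,40,0,0, 30,0,30,0,0, 30,0,17,0,0, 30,0,0,0,0, 30,0,0,0,0]'
python3 - <<'E'
from h import *
p,P,d,cal=shot("wrist")
o,M=dpose();T=(P-o["tcp_pos"])@M*1000
m=(d>0)&(abs(T[...,2])<45)&(abs(T[...,1])<19)&(T[...,0]<-5)&(T[...,0]>-35)
k=np.percentile(T[...,0][m],30);print(m.sum(),np.percentile(T[...,0][m],[5,30,50,70,95]))
mm=m&(abs(T[...,0]-np.median(T[...,0][m]))<4)
q=T[mm];print("tool z extent",np.percentile(q[:,2],[1,99]),"y",np.percentile(q[:,1],[1,99]))
g=(p[...,1].astype(int)-p[...,0]>80)&(d>0)&(abs(T[...,2])<60)&(abs(T[...,1])<40);print("dot",g.sum(),np.median(T[g],0))
n=(d>0)&(P[...,2]>.016)&(P[...,2]<.032)&(p.min(2)>150);print("nest",n.sum(),rect(P[n]))
print(o["tcp_pos"],rows([.5078,.1482,.13],np.radians(90-7.95)))
E
```

```text
clock: 15.08
tcp_pos: [0.5073, 0.1467, 0.13]
orientation: [0.109, 1.568, -0.112]
contact_force: [-0.2, -0.2, -1.0]
grip_width: 0.0392
7462 [-18.65899232 -17.91750843 -17.55338556 -17.17316503 -12.0575772 ]
tool z extent [-27.41271967  26.88893819] y [-18.61082701  18.5790195 ]
dot 775 [-18.04383186  -0.68269346   0.35241316]
nest 3295 [489.3, 151.0, 116.9, 60.0, 82.4]
[0.50737367 0.1465601  0.12999127] (array([-0. ,  1.7,  0.2]), np.float64(-0.002290393718999084))
```

```bash
python3 -m pendant '[30,20,1.7,0,0, 30,40,0,0,0, 30,25,0,0,0, 30,10,0,0,0, 30,5,0,0,0, 30,0,0,0,0]'; python3 - <<'E'
from h import *
print(rows([.5078,.1482,.025],np.radians(90-7.95)))
E
```

```text
clock: 15.88
tcp_pos: [0.5079, 0.1501, 0.0305]
orientation: [0.109, 1.568, -0.109]
contact_force: [0.7, 0.1, 0.5]
grip_width: 0.0392
(array([ 5.5, -1.9,  0.2]), np.float64(-0.0002667360910906247))
```

```bash
python3 -m pendant '[30,0,-1.2,0,0, 30,2.5,0,0,0, 30,2,0,0,0, 30,0,0,0,0]'; python3 -m pendant '[30,1,0,0,0, 30,0,0,0,0]'
```

```text
clock: 16.38
tcp_pos: [0.5077, 0.1487, 0.0264]
orientation: [0.109, 1.567, -0.11]
contact_force: [-1.6, -1.4, 6.2]
grip_width: 0.039
clock: 16.62
tcp_pos: [0.5078, 0.1487, 0.0263]
orientation: [0.108, 1.567, -0.11]
contact_force: [-5.4, -4.1, 16.7]
grip_width: 0.0388
```

```bash
python3 -m pendant '[30,-1,0,0,0, 60,0,0,0,0, 85,0,0,0,0, 85,0,0,0,0, 85,0,0,0,0, 85,-20,0,0,0, 85,-45,0,0,0, 85,-45,0,0,0, 85,-30,0,0,0, 85,0,0,0,0, 85,0,0,0,0]'
python3 - <<'E'
from h import *
p,P,d,cal=shot("wrist");cv2.imwrite("pics/w4.png",p[:,:,::-1])
n=(d>0)&(P[...,2]>.036)&(P[...,2]<.056)&(np.hypot(P[...,0]-.508,P[...,1]-.148)<.045);q=P[n]
print("housing",n.sum(),rect(q),np.percentile(q[:,2],[5,25,50,75,95]))
A=np.c_[q[:,:2]-q[:,:2].mean(0),np.ones(len(q))];f=A[abs(q[:,2]-np.median(q[:,2]))<.003];print("tilt",np.linalg.lstsq(f,q[abs(q[:,2]-np.median(q[:,2]))<.003][:,2],rcond=None)[0])
n=(d>0)&(P[...,2]>.016)&(P[...,2]<.032)&(np.hypot(P[...,0]-.508,P[...,1]-.148)<.055);print("nest",rect(P[n]))
print(dpose()[0]["joints"].round(3))
E
```

```text
clock: 18.0
tcp_pos: [0.5072, 0.1485, 0.1659]
orientation: [0.109, 1.568, -0.109]
contact_force: [-0.1, 0.6, 0.1]
grip_width: 0.0848
housing 2186 [508.3, 147.8, 56.4, 40.4, -8.7] [0.04235968 0.0434104  0.04395293 0.04448008 0.04522742]
tilt [ 0.00328374 -0.00093033  0.04395036]
nest [506.7, 148.5, 75.6, 60.0, -7.9]
[ 0.392  0.509 -1.02   1.92   0.516  1.003  0.57 ]
```

View pics/w4.png

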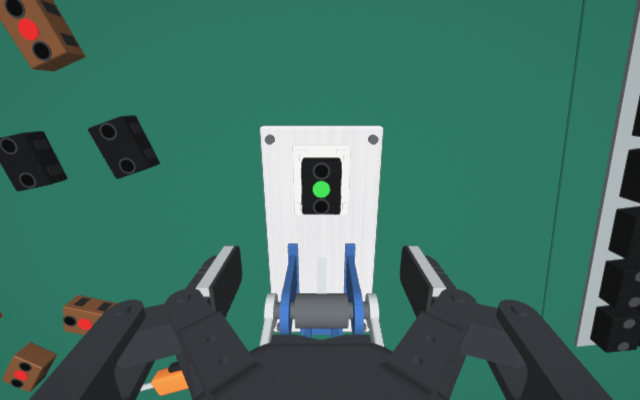

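```bash
python3 -m pendant '[85,-20,0,0,0.1745, 85,-20,0,0,0.1745, 85,-20,0,0,0.1745, 85,-20,0,0,0.1745, 85,-20,0,0,0.1745, 85,-20,0,0,0.1745, 85,-20,0,0,0.1745, 85,-20,0,0,0.1745, 85,-10,0,0,0.1745, 85,0,0,0,0, 85,0,0,0,0]' 50
python3 - <<'E'
from h import *
print(dpose()[0]["joints"].round(3));print(rows([.6585,.1272,.335],np.radians(-7.95)))
E
```

```text
clock: 19.42
tcp_pos: [0.507, 0.1486, 0.3346]
orientation: [1.307, 1.143, -1.31]
contact_force: [0.1, 0.5, -0.8]
grip_width: 0.0852
[ 0.269  0.232 -0.789  1.728  0.172  1.255 -0.695]
(array([ -0.7, 153. ,   0.8]), np.float64(0.0038450350043293113))
```

```bash
python3 -m pendant '[85,0,20,0,0, 85,0,40,0,0, 85,0,40,0,0, 85,0,36,0,0, 85,0,17,0.8,0, 85,0,0,0,0, 85,0,0,0,0]'
python3 - <<'E'
from h import *
a=np.radians(-7.95);ex=np.array([np.cos(a),np.sin(a)]);ey=np.array([-ex[1],ex[0]]);N=np.array([.5078,.1482])
p,P,d,cal=shot("wrist");cv2.imwrite("pics/w5.png",p[:,:,::-1])
X=(P[...,:2]-N)@ex;Y=(P[...,:2]-N)@ey;Z=P[...,2]
m=(d>0)&(Z>.27)&(Z<.3)&(abs(Y)<.04)&(abs(X-.152)<.03);print(m.sum(),np.percentile(X[m],[3,50,97]),np.percentile(Z[m],[50,97]))
p2,P2,d2,_=shot("top")
X=(P2[...,:2]-N)@ex;Y=(P2[...,:2]-N)@ey;Z=P2[...,2]
n=nets.look_for("pawl_bracket","wrist");print([(x["location"],x["score"]) for x in n])
o=dpose()[0];print(o["joints"].round(3),(o["tcp_pos"][:2]-N)@ex,(o["tcp_pos"][:2]-N)@ey)
E
```

```text
clock: 20.3
tcp_pos: [0.6579, 0.1274, 0.3352]
orientation: [1.308, 1.143, -1.31]
contact_force: [0.1, 0.7, 0.4]
grip_width: 0.0852
2374 [0.14621596 0.15447136 0.16294904] [0.28805166 0.29005527]
[([0.6948, 0.1221, 0.0918], 0.82)]
[ 0.191  0.489 -0.713  1.396  0.319  1.373 -0.663] 0.15178363502252287 5.4242762104621726e-05
```

View pics/w5.png

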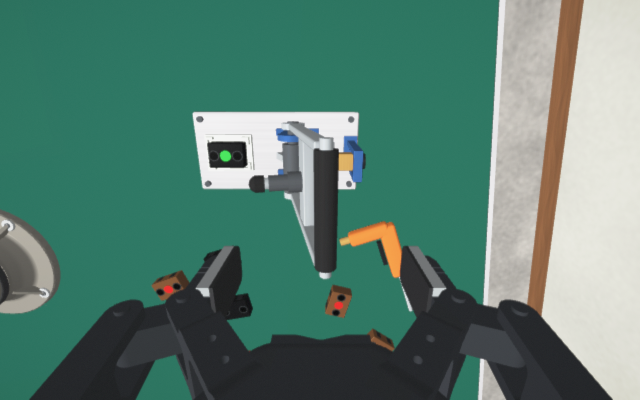

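```bash
python3 -m pendant '[85,25,1.5,0,0, 85,30,0,0,0, 85,14,0,0,0, 85,0,0,0,0, 5,0,0,0,0, 5,0,0,0,0, 5,0,0,0,0, 5,0,0,0,0, 5,0,0,0,0, 5,0,0,0,0, 5,0,0,0,0]' 50
python3 - <<'E'
from h import *
N=np.array([.5078,.1482]);a=np.radians(-7.95);ex=np.array([np.cos(a),np.sin(a)])
o,M=dpose();X=(o["tcp_pos"][:2]-N)@ex;print(X,o["tcp_pos"][2],M.round(3))
# arc rows: keep the offset between TCP and bar
th0=np.arctan2(.113-X,np.sqrt(.2**2-(.113-X)**2));print("th0",th0,"bar z",.085+.2*np.cos(th0))
for th in np.arange(-.2,1.7,.1): print(round(th,2),"tool y/x step mm",round(-200*(np.sin(th+.1)-np.sin(th)),1),round(200*(np.cos(th)-np.cos(th+.1)),1))
E
```

```text
clock: 21.82
tcp_pos: [0.6608, 0.1267, 0.2674]
orientation: [1.311, 1.14, -1.31]
contact_force: [1.3, -0.5, 4.9]
grip_width: 0.0166
0.15447029801728607 0.2673730306715528 [[ 0.001  0.99  -0.138]
 [ 0.    -0.138 -0.99 ]
 [-1.     0.001 -0.   ]]
th0 -0.20886682911451984 bar z 0.2806533014859639
-0.2 tool y/x step mm -19.8 -3.0
-0.1 tool y/x step mm -20.0 -1.0
0.0 tool y/x step mm -20.0 1.0
0.1 tool y/x step mm -19.8 3.0
0.2 tool y/x step mm -19.4 4.9
0.3 tool y/x step mm -18.8 6.9
0.4 tool y/x step mm -18.0 8.7
0.5 tool y/x step mm -17.0 10.4
0.6 tool y/x step mm -15.9 12.1
0.7 tool y/x step mm -14.6 13.6
0.8 tool y/x step mm -13.2 15.0
0.9 tool y/x step mm -11.6 16.3
1.0 tool y/x step mm -9.9 17.3
1.1 tool y/x step mm -8.2 18.2
1.2 tool y/x step mm -6.3 19.0
1.3 tool y/x step mm -4.4 19.5
1.4 tool y/x step mm -2.4 19.8
1.5 tool y/x step mm -0.4 20.0
1.6 tool y/x step mm 1.6 19.9
```

```bash
python3 -m pendant '[5,-1.7,-11,0,0, 5,-2,-20,0,0, 5,0,-20,0,0, 5,2,-20,0,0, 5,4,-19.7,0,0, 5,6,-19.1,0,0, 5,7.8,-18.4,0,0, 5,9.6,-17.5,0,0, 5,11.3,-16.5,0,0, 5,12.8,-15.3,0,0, 5,0,0,0,0, 5,0,0,0,0]'
cat >> h.py <<'E'
def lev():
    N=np.array([.5078,.1482]);a=np.radians(-7.95);ex=np.array([np.cos(a),np.sin(a)]);ey=np.array([-ex[1],ex[0]])
    o,M=dpose();q=o["tcp_pos"];X=(q[:2]-N)@ex;z=q[2]+.0133
    th=np.arctan2(.113-X,z-.085);print("X %.4f Y %.4f zbar %.4f th %.3f rad %.4f F %s w %.4f"%(X,(q[:2]-N)@ey,z,th,np.hypot(.113-X,z-.085),o["contact_force"].round(1),o["grip_width"]),o["joints"].round(2))
E
python3 -c "from h import *;lev()"
```

```text
clock: 23.32
tcp_pos: [0.4835, 0.1514, 0.217]
orientation: [1.309, 1.142, -1.312]
contact_force: [-5.2, 1.1, 2.9]
grip_width: 0.0164
X -0.0245 Y -0.0002 zbar 0.2303 th 0.758 rad 0.2000 F [-5.2  1.1  2.9] w 0.0164 [ 0.24  0.31 -0.79  1.92  0.26  1.01 -0.8 ]
```

```bash
python3 -m pendant '[5,13.3,-12.8,0,0, 5,15.7,-12.4,0,0, 5,16.8,-10.8,0,0, 5,12.4,-6.5,0,0, 5,14.7,-6.4,0,0, 5,0,0,0,0, 5,0,0,0,0]'
python3 -c "from h import *;lev()
o=nets.look_for('pawl_bracket','top')
p,P,d,c=shot('top');m=nets.silhouettes('pawl_bracket','top');m=m[0]['mask'] if m else None
print(P[m&(d>0)].mean(0) if m is not None else None, [x['location'] for x in nets.look_for('pawl_bracket','top')])
p,P,d,c=shot('scene');print([(x['location'],x['score']) for x in nets.look_for('pawl_bracket','scene')]);cv2.imwrite('pics/s2.png',cv2.resize(p[240:360,240:420,::-1],None,fx=4,fy=4,interpolation=cv2.INTER_CUBIC))
for th in np.arange(1.2,1.7,.025): print(round(th,3),round(-200*(np.sin(th+.025)-np.sin(th)),2),round(200*(np.cos(th)-np.cos(th+.025)),2),end=' | ')
"
```

```text
clock: 24.2
tcp_pos: [0.4361, 0.158, 0.1442]
orientation: [1.31, 1.141, -1.311]
contact_force: [-3.4, 2.0, 0.9]
grip_width: 0.0159
X -0.0724 Y -0.0002 zbar 0.1575 th 1.198 rad 0.1990 F [-3.4  2.   0.9] w 0.0159 [ 0.18  0.34 -0.77  2.09  0.32  0.83 -0.92]
[ 0.50465576 -0.40645562  0.02347889] [[0.6899, 0.1223, 0.0921]]
[]
1.2 -1.75 4.68 | 1.225 -1.64 4.72 | 1.25 -1.52 4.76 | 1.275 -1.4 4.8 | 1.3 -1.28 4.83 | 1.325 -1.16 4.86 | 1.35 -1.03 4.89 | 1.375 -0.91 4.92 | 1.4 -0.79 4.94 | 1.425 -0.66 4.96 | 1.45 -0.54 4.97 | 1.475 -0.42 4.98 | 1.5 -0.29 4.99 | 1.525 -0.17 5.0 | 1.55 -0.04 5.0 | 1.575 0.08 5.0 | 1.6 0.21 5.0 | 1.625 0.33 4.99 | 1.65 0.46 4.98 | 1.675 0.58 4.97 |
```

```bash
f(){ grep -E 'tcp_pos|contact' | tr '\n' ' '; echo; }
python3 -m pendant '[5,2.4,-0.8,0,0, 5,2.4,-0.8,0,0, 5,2.4,-0.8,0,0]'|f
python3 -m pendant '[5,2.4,-0.8,0,0]'|f
python3 -m pendant '[5,2.4,-0.8,0,0]'|f
python3 -m pendant '[5,2.4,-0.7,0,0]'|f
python3 -m pendant '[5,2.4,-0.7,0,0]'|f
python3 -m pendant '[5,2.4,-0.7,0,0]'|f
python3 -m pendant '[5,2.4,-0.7,0,0]'|f
python3 -m pendant '[5,2.4,-0.6,0,0]'|f
python3 -m pendant '[5,2.4,-0.6,0,0]'|f
python3 -m pendant '[5,2.4,-0.6,0,0]'|f
python3 -m pendant '[5,2.4,-0.6,0,0]'|f
python3 -c "from h import *;lev()"
```

```text
tcp_pos: [0.4335, 0.1583, 0.137] contact_force: [-4.0, 2.3, 1.3] 
tcp_pos: [0.4327, 0.1585, 0.1346] contact_force: [-4.9, 1.7, 3.6] 
tcp_pos: [0.4319, 0.1586, 0.1322] contact_force: [-5.4, 2.9, 3.5] 
tcp_pos: [0.4312, 0.1587, 0.1298] contact_force: [-6.4, 1.7, 4.3] 
tcp_pos: [0.4304, 0.1588, 0.1273] contact_force: [-5.4, 2.2, 2.7] 
tcp_pos: [0.4298, 0.1589, 0.1249] contact_force: [-5.9, 1.0, 3.5] 
tcp_pos: [0.4291, 0.159, 0.1227] contact_force: [-6.5, 2.1, 6.5] 
tcp_pos: [0.4285, 0.1591, 0.1204] contact_force: [-5.8, 1.2, 7.2] 
tcp_pos: [0.4279, 0.1591, 0.118] contact_force: [-5.1, 2.7, 4.1] 
tcp_pos: [0.4272, 0.1592, 0.1154] contact_force: [-5.6, 2.0, 1.2] 
tcp_pos: [0.4267, 0.1593, 0.1128] contact_force: [-5.9, 1.7, 2.6] 
X -0.0819 Y -0.0002 zbar 0.1261 th 1.363 rad 0.1992 F [-5.9  1.7  2.6] w 0.0162 [ 0.14  0.38 -0.75  2.13  0.37  0.76 -0.98]
```

```bash
f(){ grep -E 'tcp_pos|contact' | tr '\n' ' '; echo; }
python3 -m pendant '[5,2.4,-0.7,0,0]'|f
python3 -m pendant '[5,2.4,-0.6,0,0]'|f
python3 -m pendant '[5,2.4,-0.6,0,0]'|f
python3 -m pendant '[5,2.4,-0.5,0,0]'|f
python3 -m pendant '[5,2.4,-0.5,0,0]'|f
python3 -m pendant '[5,2.4,-0.5,0,0]'|f
python3 -m pendant '[5,2.4,-0.4,0,0]'|f
python3 -m pendant '[5,2.4,-0.4,0,0]'|f
python3 -m pendant '[5,2.4,-0.4,0,0]'|f
python3 -c "from h import *;lev()"
```

```text
tcp_pos: [0.4261, 0.1594, 0.1104] contact_force: [-4.9, 2.6, -0.8] 
tcp_pos: [0.4257, 0.1594, 0.108] contact_force: [-4.9, 3.5, 1.2] 
tcp_pos: [0.4253, 0.1595, 0.1057] contact_force: [-3.8, 1.8, 2.0] 
tcp_pos: [0.4248, 0.1596, 0.1034] contact_force: [-5.2, 1.2, 5.2] 
tcp_pos: [0.4244, 0.1596, 0.101] contact_force: [-4.7, 1.8, 4.5] 
tcp_pos: [0.4241, 0.1597, 0.0988] contact_force: [-6.3, -0.4, 11.8] 
tcp_pos: [0.4237, 0.1597, 0.0965] contact_force: [-4.3, 1.1, 5.8] 
tcp_pos: [0.4233, 0.1598, 0.0939] contact_force: [-4.0, 1.2, 3.8] 
tcp_pos: [0.423, 0.1599, 0.0915] contact_force: [-2.4, 0.7, 4.4] 
X -0.0856 Y -0.0002 zbar 0.1048 th 1.471 rad 0.1996 F [-2.4  0.7  4.4] w 0.0162 [ 0.11  0.41 -0.72  2.16  0.42  0.71 -1.03]
```

```bash
f(){ grep -E 'tcp_pos|contact' | tr '\n' ' '; echo; }
python3 -m pendant '[5,2.4,-0.4,0,0]'|f
python3 -m pendant '[5,2.4,-0.3,0,0]'|f
python3 -m pendant '[5,2.4,-0.3,0,0]'|f
python3 -m pendant '[5,2.4,-0.2,0,0]'|f
python3 -m pendant '[5,2.4,-0.2,0,0]'|f
python3 -m pendant '[5,2.4,-0.1,0,0]'|f
python3 -m pendant '[5,2.4,-0.1,0,0]'|f
python3 -c "from h import *;lev()"
```

```text
tcp_pos: [0.4227, 0.1599, 0.089] contact_force: [-2.3, 1.0, 5.7] 
tcp_pos: [0.4226, 0.1599, 0.0867] contact_force: [-3.0, 0.7, 7.9] 
tcp_pos: [0.4224, 0.16, 0.0845] contact_force: [-3.6, -0.1, 10.6] 
tcp_pos: [0.4221, 0.16, 0.0822] contact_force: [-5.0, 0.7, 8.5] 
tcp_pos: [0.4219, 0.16, 0.0798] contact_force: [-4.1, -0.2, 13.0] 
tcp_pos: [0.4219, 0.1601, 0.0776] contact_force: [-6.3, -0.5, 16.2] 
tcp_pos: [0.4217, 0.1601, 0.075] contact_force: [-4.1, 0.6, 7.9] 
X -0.0869 Y -0.0002 zbar 0.0883 th 1.555 rad 0.1999 F [-4.1  0.6  7.9] w 0.0162 [ 0.09  0.44 -0.7   2.17  0.45  0.68 -1.06]
```

```bash
f(){ grep -E 'tcp_pos|contact' | tr '\n' ' '; echo; }
python3 -m pendant '[5,2.4,0,0,0]'|f
python3 -m pendant '[5,2.4,0,0,0]'|f
python3 -m pendant '[5,1.5,0,0,0]'|f
python3 -m pendant '[5,0,0,0,0, 5,0,0,0,0, 5,0,0,0,0, 5,0,0,0,0]'|f
python3 -c "from h import *;lev()
ims=[]
p,P,d,c=shot('scene');a=cv2.resize(p[120:360,200:440],(480,480))
print([(x['location'],x['score']) for x in nets.look_for('handle','scene')])
p,P,d,c=shot('wrist');b=cv2.resize(p,(320,200));print([(np.round(x['location'],3),x['score']) for x in nets.look_for('pawl_bracket','wrist')],[(np.round(x['location'],3),x['score']) for x in nets.look_for('notch3','wrist')])
p,P,d,c=shot('top');b2=p[120:320,200:520]
cv2.imwrite('pics/f.png',np.hstack([a,np.vstack([b,b2,np.zeros((80,320,3),np.uint8)])])[:,:,::-1])"
```

```text
tcp_pos: [0.4216, 0.1601, 0.0725] contact_force: [-3.8, 0.4, 9.6] 
tcp_pos: [0.4215, 0.1601, 0.0699] contact_force: [-3.2, 1.8, 7.4] 
tcp_pos: [0.4215, 0.1601, 0.0684] contact_force: [-2.8, -0.1, 9.4] 
tcp_pos: [0.4215, 0.16, 0.0683] contact_force: [-1.7, 1.3, 6.0] 
X -0.0871 Y -0.0002 zbar 0.0816 th 1.588 rad 0.2002 F [-1.7  1.3  6. ] w 0.0162 [ 0.08  0.45 -0.69  2.17  0.46  0.67 -1.07]
[([0.5309, 0.1453, 0.0912], 0.71)]
[(array([0.504, 0.165, 0.092]), 0.66)] [(array([0.505, 0.167, 0.089]), 0.94)]
```

View pics/f.png

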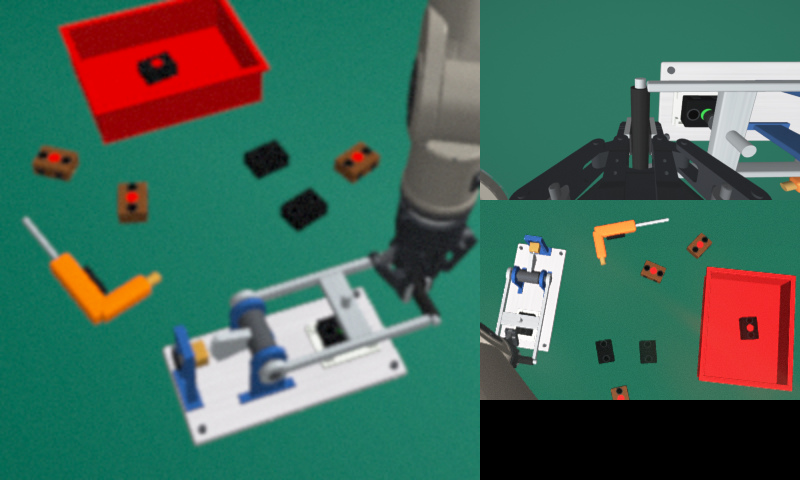

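The combined view shows the red-dot housing in the tray and the lever level, with its foot on the green-dot housing. The other parts haven't moved. The holding push is steady at about 6 N, so I'm handing in.

```bash
python3 -c "from h import *;lev();print(r.hand_in());lev()"
```

```text
X -0.0871 Y -0.0002 zbar 0.0817 th 1.587 rad 0.2001 F [-2.6  1.   5.2] w 0.0162 [ 0.08  0.45 -0.69  2.17  0.46  0.67 -1.07]
the job is handed in; nothing more can be done
None
the job is handed in; nothing more can be done
```

The job is done and handed in. The red-dot housing is in the reject tray, and the green-dot housing is in the nest. The arm is still holding the lever down just past the third click.

- **Seating:** before the lever came down, the green-dot housing's top was flat at 44 mm, with its centre within about 2 mm of the nest's.
- **Clicks:** I felt three as upward-force peaks that then dropped, with the tool at heights of about 119, 98 and 77 mm. The spacing of about 21 mm agrees with the 20 mm notch spacing. I stopped about 9 mm past the third, near mid-notch.
- **Holding:** the lever angle is about 1.59 rad, and the upward force at hand-in was 5 to 6 N, inside the expected 4 to 10 N.
- **Left alone:** the last picture shows the unmarked housings, the brown look-alikes and the air gun where they were.

**Checks that failed:** I could not confirm the third click from the height of the brass pawl bracket. The networks found the bracket only roughly before the lever was down. In the last pictures they placed both the bracket and the third notch on the lever near the nest, and put the handle about 11 cm off. The click count therefore rests on force and arm position alone.

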